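# Bring a culture dish under the photo stand camera and hold the camera raised

## Task

Photograph set-up: by its upright handle, slide the tray with the culture dish along its guides, under the lowered camera, fully home against the end stop, without touching the dish. Then squeeze the release button in the side of the camera head, pull the head straight up past the column's first stop to its second stop (both telescope sections fully out), and finish while still holding it up there, because the column sinks again if it is let go. Leave the dish seated in the tray and do not disturb the cup, the jar and the spare dish nearby.

Things in the scene. Friction and masses are not known exactly. Their poses are not given: they have to be found in the camera images.
- stand: Photo stand fixed to the worktop: white base plate 250 x 100 x 10 mm with two aluminium guide rails (tops 17.5 mm above the worktop) and an upright telescopic column at its far end. Origin: on the column's axis at worktop height. x points along the guides towards the column (the way the tray slides home, roughly away from the robot), y to the left, z up.
- tray_home (a point): Point fixed on the stand where the middle of the tray's dish seat must finally be: on the base plate's top (10 mm above the worktop), 70 mm in front of the column's axis (stand x = -70 mm), straight under the lens.
- dish_tray: Loose aluminium tray 137 x 78 mm, up to 6 mm thick, 0.2 to 0.33 kg, lying in the guides (1.2 mm play each side; lips hold it down; slides with under 2 N). Origin: underside, middle of the round dish seat; axes as the stand's. It starts drawn out 30 to 65 mm towards the robot. Pushed along the stand's +x it meets a rigid end stop, where its origin lies on tray_home.
- tray_handle (a point): Point on the vertical centre line of the tray's upright black handle, 16 mm below its top. The handle is 14 mm thick along the slide, 24 mm wide across it, rises from 16 to 92 mm above the worktop, and stands 90 mm from the seat's middle, at the open end. Pinch it from above across its width (along the stand's y) or push it from behind.
- culture_dish: Closed round culture dish, 63 mm across and 14 mm high, 0.03 kg, loose inside the tray's seat, a 3 mm high ring (1 mm play). Origin: centre of its underside. Its top is 27 mm above the worktop; the lowered lens clears it by 37 mm. It is not to be touched.
- camera_head: Black block on the column's inner section, 32 (stand x) x 44 (y) x 46 mm tall; an arm on it carries the camera. Origin: centre of its underside; axes as the stand's. Underside above the worktop: lowered and locked 108 mm, first stop 168 mm, second stop (rigid end of travel) 228 mm. With camera 0.28 to 0.45 kg; raising it slowly takes 4 to 10 N; it sinks when let go.
- head_grip (a point): Middle of the head's grip zone: on the column's axis, 27 mm above the head's underside, level with the middle of the release button. Take the head here from above with the fingers on its right and left faces (closing along the stand's y): one finger pushes the button flush, the other bears on the opposite face.
- lens (a point): Middle of the lens's lower end, 70 mm in front of the column's axis and 64 mm above the worktop when lowered; the camera body above it is 46 x 50 mm and reaches up to 124 mm above the worktop when lowered. It rises with the head.
- release_button (a joint): Travel in m of the spring button in the right (stand -y) face of the head: 0 out (its 14 x 22 mm face stands 5 mm proud), 0.005 flush. 3 N starts it, 6 N brings it flush. Pressed 4 mm or more, its hook frees the head, which can then be raised; let go, it springs back.
- button_face (a point): Middle of the release button's outer face; it moves with the button.
- middle_tube (a joint): How far in m the column's middle section is out: 0 in, 0.06 fully out. The inner section, with the head, comes out first by 60 mm (first stop); pulling on draws out the middle section by another 60 mm (second stop).
- cup: Bystander: white capped sample cup, 51 mm across, 63 mm tall. Origin: centre of its underside.
- jar: Bystander: reagent jar with black lid, 64 mm across, 110 mm tall. Origin: centre of its underside.
- spare_dish: Bystander: a second closed culture dish, 63 mm across, 14 mm high, lying on the worktop to the right. Origin: centre of its underside.

How it is judged:
By the outcome, as a careful person would: the job done as asked, in the order asked, and still so for the second after the job is handed in, while the arm keeps its last pose, push and grip.
It also fails if it takes over 48 s, if anything falls off the work surface, if the arm or the gripper's body presses on something with over 40 N, if the wrist force passes 120 N, or if a joint passes its speed limit or range.

## Robot

A 6-joint arm with a two-finger parallel gripper is mounted at the origin on a cart in front of the work surface, level with it; the furniture and walls round the work are solid. World frame = base frame: x ahead of the robot, y to its left, z up, the work surface at z = 0. Lengths are in m, angles in rad, forces in N, time in s.
With the tool pointing down it reaches from about 0.275 to 0.875 m from the base axis. Payload 12.5 kg.
Tool frame: the origin (TCP) lies on the centre line of the jaws, within the pads' length; the fingertips stand r.finger_overhang ahead of it and the grasp point (between the pads) lies 3 mm ahead of it (r.finger_overhang is the distance from the TCP to the fingertips, in m); z points along the fingers, y is the direction in which the jaws open and shut (so a half turn about z gives the same grasp; the last joint's range is limited). The gripper opens to 85 mm and grips with 20 to 120 N. Pads are 22 mm wide; open, the fingers measure 114 mm over their backs; the gripper's body (76 mm by 85 mm) begins 54 mm behind the grasp point. The pads swing forward as they close: fully open they stand 13 mm farther back than shut.
Start: joints at [1.201, 0.351, 1.652, -0, 1.139, -0.085], TCP at [0.154, 0.528, 0.232] pointing down, gripper open.
Joint ranges: [-2.75, 2.75], [-0.79, 2.1], [0.01, 2.65], [-1.57, 4.71], [0.07, 3.14], [-2.87, 2.87]. Speed limits (rad/s): [2.22, 2.22, 2.79, 3.14, 3.14, 3.14].

## Interface

Orientations are given as a unit quaternion [x, y, z, w].
In Python, from cell import r, optics gives the robot as it stands. The module is installed in compiled form; this text tells all that it offers. Calls block until the motion is done:
- r.move_to(position, orientation): joint-space move of the TCP to a pose.
- r.move_linear(position, rot=None, vel=0.15): straight line of the TCP; rot=None keeps the orientation; vel is the mean speed in m/s.
- r.set_joints(angles): joint-space move.
- r.set_gripper(opening, squeeze=None): opening from 0.0 (shut) to 1.0 (fully open); squeeze is the grip in N (None keeps the last); returns when the fingers have stopped.
- r.sleep(seconds).
- r.inverse_kinematics(position, orientation): joint angles nearest the present ones, or None.
- optics.get_image(name): name is "scene" or "top" or "wrist"; returns a dict with "pixels" (480x640x3 uint8, red, green, blue), "depth" (480x640 float32, m along the optical axis (not along the pixel's ray), 0 where there is no reading), "fx", "fy", "cx", "cy" (pixels), "camera_from_world" (4x4, takes a point from world to camera coordinates); the wrist camera has in their place "mount" (4x4, takes a point from camera to tool coordinates, whose origin is the TCP and whose axes are the flange's). Camera axes: x right, y down, z forward; pixel columns grow to the right and rows downward; lengths in m; the calibration is good to about 2 mm. A picture is of the moment at which its call begins: read the wrist's pose just before it.
A pose or a line that the arm cannot do raises r.PlanningError and nothing moves.
- r.hand_in(): hands the job in, once; it reports no verdict.
Readings, each from a call of its own:
- r.current_t(): time.
- r.current_q(): joint angles.
- r.current_qvel(): joint speeds.
- r.current_effort(): joint torques, N m.
- r.current_tool_pos(): TCP position.
- r.current_ee_rot(): TCP orientation.
- r.current_contact_force(): force on the tool from outside, world axes, zero at the start.
- r.current_torque(): the same for the moment, N m.
- r.current_opening(): opening from 0.0 (shut) to 1.0 (fully open).
Only numpy, scipy, OpenCV 4.12 (cv2) and the standard library are available. Lean on these libraries where they do the work, as an engineer would, in place of code of your own. Each camera call takes 0.05 s, during which the arm holds its last target.

## Working session

There is one attempt and no reset: what is moved stays moved. The work goes in short steps, each a Python script; the robot and the scene stay as the last script left them, time stands still between calls to the robot, and variables do not carry over. Pictures are saved under pics/ and viewed, and the job is handed in when it is done.

```bash
mkdir -p pics; python3 - <<'E'
from cell import r, optics
import cv2, numpy as np
for n in ["scene","top","wrist"]:
    p,q=r.current_tool_pos(),r.current_ee_rot()
    d=optics.get_image(n)
    cv2.imwrite(f"pics/{n}0.png",d["pixels"][:,:,::-1])
    np.save(f"{n}0.npy",d,allow_pickle=True)
    print(n,d["fx"],d["fy"],d["cx"],d["cy"]); print(np.round(d.get("camera_from_world",d.get("mount")),3))
print(p,q,r.finger_overhang,r.current_t(),r.current_opening())
E
```

```text
scene 510.2117005988905 510.2117005988905 318.4770809057011 241.8335677230879
[[ 0.876 -0.482  0.023 -0.52 ]
 [-0.256 -0.504 -0.825  0.188]
 [ 0.409  0.717 -0.564  0.804]
 [ 0.     0.     0.     1.   ]]
top 464.58963764966563 464.58963764966563 320.7719789297233 240.4399457421982
[[-0.02  -1.     0.024 -0.064]
 [-0.997  0.018 -0.076  0.543]
 [ 0.076 -0.026 -0.997  0.914]
 [ 0.     0.     0.     1.   ]]
wrist 338.2676322796148 338.2676322796148 312.47767586853644 236.66734352903484
[[-0.001 -0.948 -0.317  0.082]
 [ 1.    -0.001 -0.     0.001]
 [ 0.    -0.317  0.948 -0.142]
 [ 0.     0.     0.     1.   ]]
[0.15441814 0.52756586 0.23110279] [ 1.41913777e-01  9.89878878e-01 -5.25740882e-04 -1.03906579e-04] 0.022 0.15 0.9989264435047119
```

View pics/scene0.png

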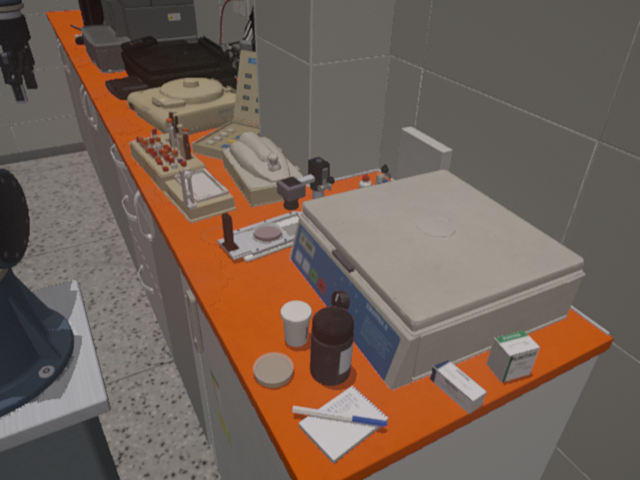

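View pics/top0.png

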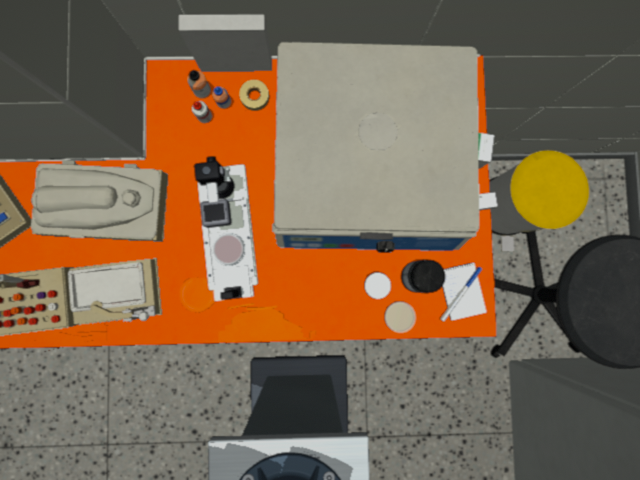

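View pics/wrist0.png

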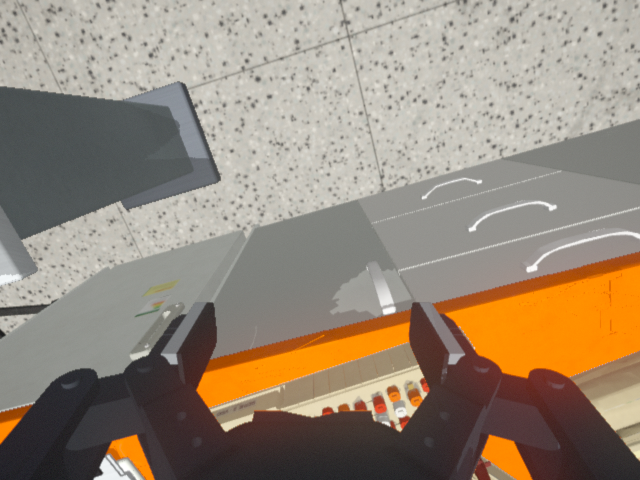

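```bash
python3 - <<'E'
import cv2, numpy as np
t=cv2.imread("pics/top0.png"); s=cv2.imread("pics/scene0.png")
cv2.imwrite("pics/topz.png",cv2.resize(t[145:310,160:280],None,fx=3.6,fy=3.6,interpolation=cv2.INTER_CUBIC))
cv2.imwrite("pics/scz.png",cv2.resize(s[130:280,200:400],None,fx=4,fy=4,interpolation=cv2.INTER_CUBIC))
E
```

```text
(no output)
```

View pics/topz.png

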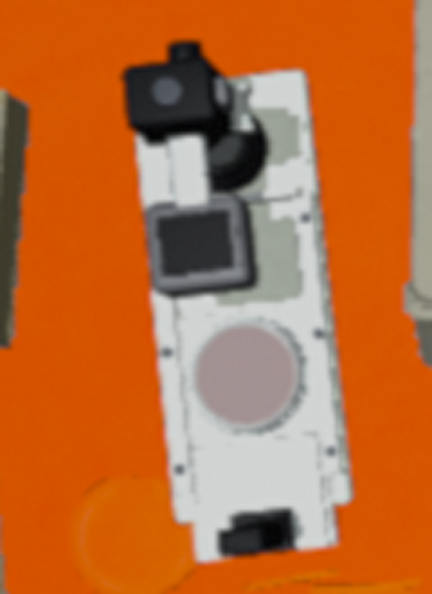

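View pics/scz.png

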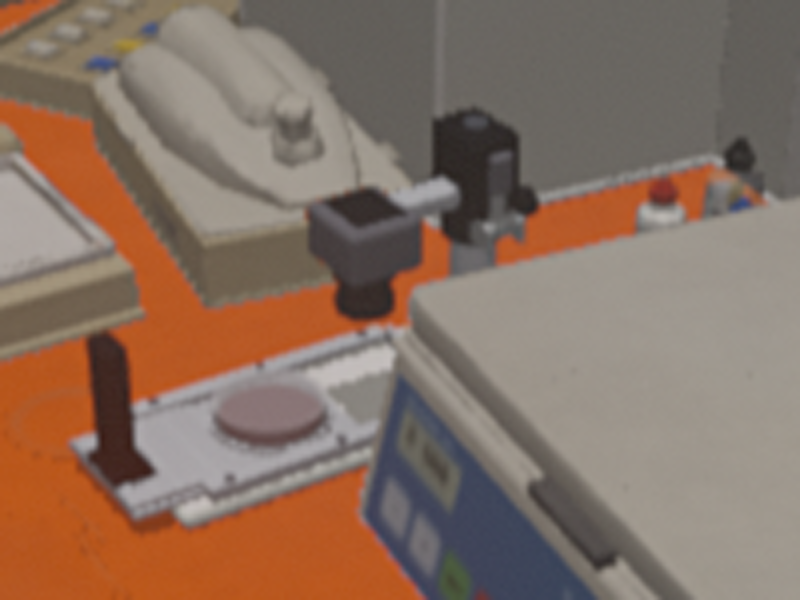

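```bash
cat > h.py <<'E'
import numpy as np, cv2
def load(n): return np.load(n,allow_pickle=True).item()
def ray(d,u,v,z,T=None):
    T=np.linalg.inv(d["camera_from_world"]) if T is None else T
    c=T[:3,3]; w=T[:3,:3]@np.array([(u-d["cx"])/d["fx"],(v-d["cy"])/d["fy"],1])
    return c+w*(z-c[2])/w[2]
def cloud(d,T=None):
    T=np.linalg.inv(d["camera_from_world"]) if T is None else T
    Z=d["depth"]; v,u=np.mgrid[:480,:640]
    P=np.stack([(u-d["cx"])/d["fx"]*Z,(v-d["cy"])/d["fy"]*Z,Z,np.ones_like(Z)],-1)@T.T
    return P[...,:3]
E
python3 - <<'E'
from h import *
d=load("top0.npy"); P=cloud(d)
for n,u,v,z in [("dish",160+247/3.6,145+376/3.6,.027),("handle",160+240/3.6,145+540/3.6,.092),("headtop",160+168/3.6,145+92/3.6,.154),("cam",160+195/3.6,145+243/3.6,.124),("plateR near",160+350/3.6,145+500/3.6,.01),("plateR far",160+305/3.6,145+70/3.6,.01),("plateL near",160+175/3.6,145+520/3.6,.01)]:
    print(n,ray(d,u,v,z).round(4),P[int(round(v)),int(round(u))].round(4))
print("balance",P[150,300].round(3),P[235,280].round(3),P[200,280].round(3),P[200,277].round(3), "left inst",P[200,160].round(3),P[200,90].round(3),P[295,150].round(3))
print("wall/shelf",P[25,220].round(3),P[60,240].round(3))
for n,u,v in [("cup",378,285),("jar",429,276),("sp",400,317)]: print(n,P[v,u].round(3))
print("handle depth pts"); 
for v in range(286,300,2): print(v,[tuple(P[v,u].round(3)) for u in range(218,246,4)])
E
```

```text
dish [0.5268 0.1094 0.027 ] [0.5279 0.1093 0.0231]
handle [0.4392 0.1022 0.092 ] [0.439  0.1021 0.0889]
headtop [0.6571 0.1247 0.154 ] [0.6566 0.1245 0.1525]
cam [0.5876 0.118  0.124 ] [0.5887 0.1185 0.1231]
plateR near [0.4571 0.0552 0.01  ] [0.4568 0.0567 0.001 ]
plateR far [0.7022 0.0784 0.01  ] [ 0.7058  0.0794 -0.0011]
plateL near [0.448  0.1527 0.01  ] [0.4488 0.1527 0.0066]
balance [ 0.694 -0.038  0.142] [0.548 0.003 0.088] [ 0.606 -0.001  0.139] [0.606 0.004 0.14 ] left inst [0.626 0.241 0.04 ] [0.618 0.35  0.099] [0.44  0.262 0.033]
wall/shelf [0.913 0.098 0.166] [0.903 0.08  0.053]
cup [ 0.451 -0.182  0.059]
jar [ 0.466 -0.268  0.109]
sp [ 0.385 -0.231  0.015]
handle depth pts
286 [(np.float64(0.455), np.float64(0.133), np.float64(0.016)), (np.float64(0.454), np.float64(0.125), np.float64(0.015)), (np.float64(0.454), np.float64(0.117), np.float64(0.014)), (np.float64(0.454), np.float64(0.109), np.float64(0.015)), (np.float64(0.454), np.float64(0.101), np.float64(0.013)), (np.float64(0.454), np.float64(0.092), np.float64(0.019)), (np.float64(0.454), np.float64(0.085), np.flo
[... 1807 characters left out ...]
(0.437), np.float64(0.104), np.float64(0.09)), (np.float64(0.437), np.float64(0.096), np.float64(0.091)), (np.float64(0.436), np.float64(0.092), np.float64(0.074)), (np.float64(0.434), np.float64(0.093), np.float64(0.019)), (np.float64(0.434), np.float64(0.085), np.float64(0.014))]
298 [(np.float64(0.431), np.float64(0.133), np.float64(0.016)), (np.float64(0.434), np.float64(0.111), np.float64(0.089)), (np.float64(0.434), np.float64(0.103), np.float64(0.093)), (np.float64(0.433), np.float64(0.097), np.float64(0.089)), (np.float64(0.43), np.float64(0.101), np.float64(0.017)), (np.float64(0.429), np.float64(0.095), np.float64(0.001)), (np.float64(0.429), np.float64(0.088), np.float64(-0.001))]
```

```bash
cat >> h.py <<'E'
A=0.0965
def quat(a=A): return np.array([-np.sin(a),np.cos(a),0,0])
def wristT(d,p,q):
    from scipy.spatial.transform import Rotation as R
    T=np.eye(4);T[:3,:3]=R.from_quat(q).as_matrix();T[:3,3]=p
    return T@d["mount"]
def snap(optics,r,n,tag):
    p,q=r.current_tool_pos(),r.current_ee_rot()
    d=optics.get_image(n); 
    d["T"]=wristT(d,p,q) if n=="wrist" else np.linalg.inv(d["camera_from_world"])
    np.save(tag+".npy",d,allow_pickle=True); cv2.imwrite(f"pics/{tag}.png",d["pixels"][:,:,::-1]); return d
E
python3 - <<'E'
from cell import r, optics
from h import *
r.move_to([0.40,0.105,0.30],quat())
print(r.current_t(),r.current_tool_pos(),r.current_contact_force())
snap(optics,r,"wrist","w1")
E
```

```text
1.9417 [0.39997239 0.10544428 0.29991753] [-0.60003732 -0.23502174  0.12806368]
```

View pics/w1.png

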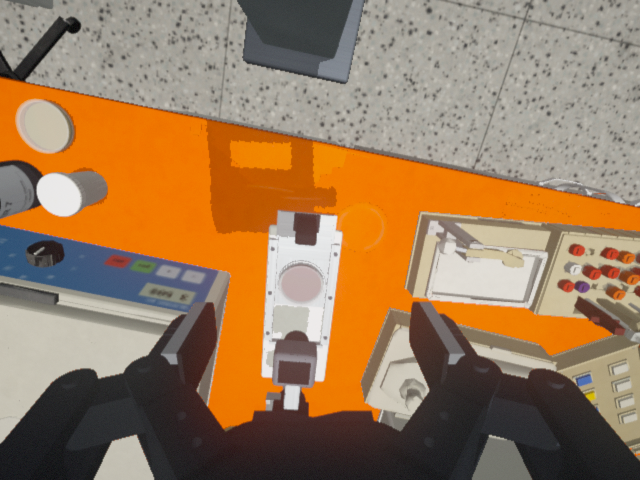

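```bash
python3 - <<'E'
from h import *
t=cv2.imread("pics/w1.png"); z=cv2.resize(t[200:420,240:370],None,fx=2.7,fy=2.7,interpolation=cv2.INTER_CUBIC)
cv2.imwrite("pics/w1z.png",z)
d=load("w1.npy"); P=cloud(d,d["T"])
# dish: pinkish
hsv=cv2.cvtColor(t,cv2.COLOR_BGR2HSV); 
m=np.zeros(t.shape[:2],np.uint8)
px=t.astype(int); m[(px[:,:,2]-px[:,:,1]>15)&(px[:,:,2]-px[:,:,1]<50)&(abs(px[:,:,1]-px[:,:,0])<20)]=255
m[:, :270]=0;m[:,335:]=0;m[:250]=0;m[310:]=0
c=max(cv2.findContours(m,0,1)[0],key=cv2.contourArea); e=cv2.fitEllipse(c); print("dish",e,ray(d,*e[0],.027,d["T"]).round(4))
# handle top via depth
q=(P[...,2]>.084)&(P[...,2]<.1)&(np.hypot(P[...,0]-.439,P[...,1]-.1)<.04)
print("handle",q.sum(),P[q].mean(0).round(4),P[q].min(0).round(4),P[q].max(0).round(4))
q=(P[...,2]>.118)&(P[...,2]<.128)&(np.hypot(P[...,0]-.588,P[...,1]-.118)<.05)
print("camtop",q.sum(),P[q].mean(0).round(4),P[q].min(0).round(4),P[q].max(0).round(4), cv2.minAreaRect(P[q][:,:2].astype(np.float32)*1000))
# plate vs orange: tray+plate non-orange at low height
o=(hsv[:,:,1]<90)&(P[...,2]<.03)&(P[...,2]>-.01)&(P[...,0]>.40)&(P[...,0]<.62)&(P[...,1]>.03)&(P[...,1]<.19)
for v in range(255,360,12):
    us=np.where(o[v])[0]; print(v,us.min(),us.max(),ray(d,us.min()-.5,v,.01,d["T"]).round(4),ray(d,us.max()+.5,v,.01,d["T"]).round(4))
E
```

```text
dish ((300.8094482421875, 283.7347412109375), (32.717681884765625, 37.80714797973633), 93.6522445678711) [0.5245 0.1144 0.027 ]
handle 279 [0.4378 0.1057 0.0903] [0.4311 0.0937 0.0841] [0.4464 0.1179 0.0931]
camtop 1714 [0.591  0.1211 0.1232] [0.5632 0.0947 0.118 ] [0.6374 0.1471 0.1265] ((600.9341430664062, 122.09516906738281), (72.9083023071289, 49.914398193359375), 5.575514316558838)
255 268 339 [0.4988 0.0627 0.01  ] [0.4799 0.1595 0.01  ]
267 267 337 [0.5167 0.064  0.01  ] [0.4979 0.1607 0.01  ]
279 266 336 [0.5351 0.0654 0.01  ] [0.5161 0.1632 0.01  ]
291 266 334 [0.5537 0.0682 0.01  ] [0.5349 0.1644 0.01  ]
303 265 333 [0.573  0.0696 0.01  ] [0.554  0.1671 0.01  ]
315 264 331 [0.5928 0.0711 0.01  ] [0.5739 0.1684 0.01  ]
327 264 330 [0.6129 0.074  0.01  ] [0.594  0.1712 0.01  ]
339 314 328 [0.6192 0.1505 0.01  ] [0.6149 0.1726 0.01  ]Traceback (most recent call last):
  File "<stdin>", line 19, in <module>
    return umr_minimum(a, axis, None, out, keepdims, initial, where)
ValueError: zero-size array to reduction operation minimum which has no identity
```

View pics/w1z.png

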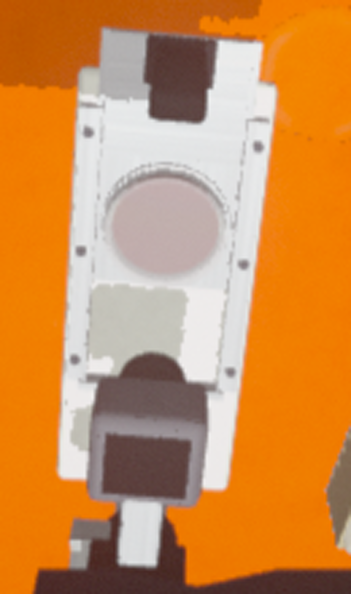

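```bash
sed -i 's/^A=.*/A=0.098/' h.py; python3 - <<'E'
from cell import r, optics
from h import *
r.move_to([0.438,0.104,0.135],quat())
print(r.current_t(),r.current_tool_pos(),r.current_contact_force())
snap(optics,r,"wrist","w2")
d=load("w2.npy"); P=cloud(d,d["T"])
q=(P[...,2]>.084)&(P[...,2]<.1)&(np.hypot(P[...,0]-.439,P[...,1]-.1)<.04)
print("handle",q.sum(),P[q].mean(0).round(4),P[q].min(0).round(4),P[q].max(0).round(4))
E
```

```text
2.7083 [0.43848253 0.10432386 0.13583945] [-0.47187723 -0.19439016 -0.17854253]
handle 907 [0.4375 0.1056 0.0903] [0.4308 0.0937 0.0841] [0.4459 0.118  0.0929]
```

View pics/w2.png

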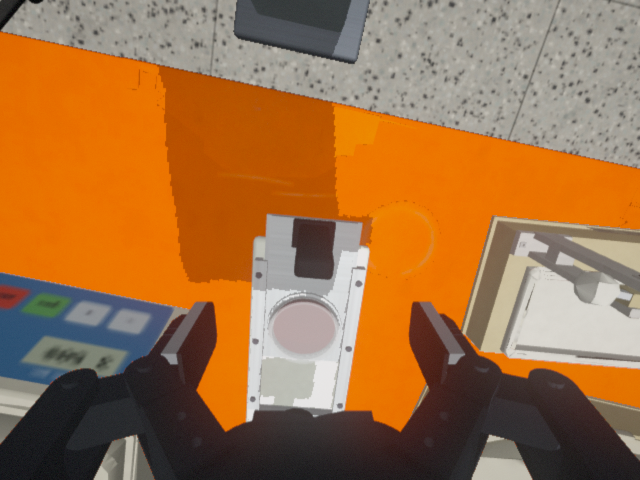

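```bash
python3 - <<'E'
from cell import r, optics
from h import *
r.move_linear([0.4375,0.105,0.079],quat(),vel=0.1)
f0=r.current_contact_force();print(f0)
r.set_gripper(0.0,25)
print(r.current_t(),r.current_tool_pos(),r.current_contact_force(),r.current_opening()*85)
snap(optics,r,"wrist","w3")
snap(optics,r,"top","t3")
E
```

```text
[0.27266325 1.50334693 0.05253176]
4.05 [0.43776941 0.1049309  0.07929707] [-0.46431169 -1.19465251  5.39615578] 23.275449767291565
```

View pics/w3.png

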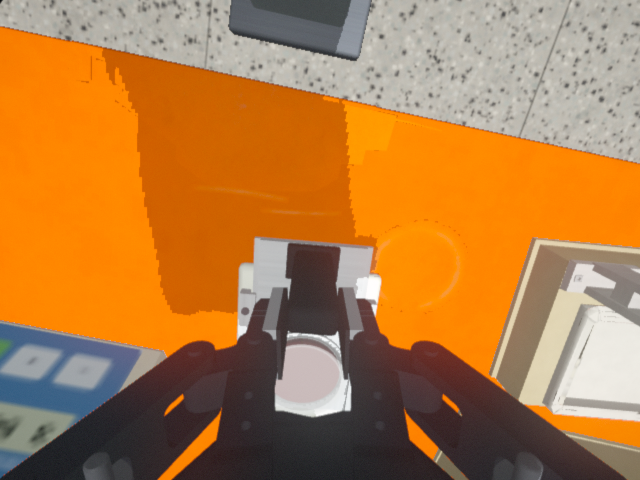

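```bash
python3 - <<'E'
from cell import r, optics
from h import *
u=np.array([np.cos(A),np.sin(A),0]); n=np.array([-u[1],u[0],0])
p0=np.array([0.4375,0.105,0.079])
r.move_linear(p0+u*.03,vel=0.06)
F=r.current_contact_force();print(r.current_t(),F@u,F@n,F[2],r.current_opening()*85)
r.move_linear(p0+u*.052,vel=0.05)
F=r.current_contact_force();b=F@u;print(r.current_t(),F@u,F@n,F[2],(r.current_tool_pos()-p0)@u)
s=.052
while s<.075:
    s+=.0015; r.move_linear(p0+u*s,vel=0.03)
    F=r.current_contact_force();print(round(r.current_t(),2),s,(F@u).round(2),(F@n).round(2),F[2].round(2),((r.current_tool_pos()-p0)@u).round(4))
    if F@u<b-8: break
E
```

```text
4.8 -6.096725979554261 -0.7742724326446163 10.589463487224158 23.590530025033054
5.3917 -5.2555906549102795 -0.15710479608528882 9.126788965932834 0.05142759238054615
5.64 0.0535 -10.77 -1.24 16.24 0.0519
5.89 0.055 -10.83 -1.07 16.5 0.0533
6.14 0.0565 -11.33 -0.77 15.68 0.0547
6.39 0.058 -11.85 -0.94 16.16 0.0563
6.64 0.059500000000000004 -12.62 -0.55 15.94 0.0578
6.89 0.061000000000000006 -10.88 0.02 14.99 0.0593
7.14 0.0625 -14.79 -1.51 18.75 0.0602
```

```bash
python3 - <<'E'
from cell import r, optics
from h import *
u=np.array([np.cos(A),np.sin(A),0]); n=np.array([-u[1],u[0],0])
p0=np.array([0.4375,0.105,0.079])
for k,(s,z) in enumerate([(.0625,.0015),(.0640,.0015),(.0655,.0015),(.067,.0015)]):
    r.move_linear(p0+u*s+[0,0,z],vel=0.03)
    F=r.current_contact_force();print(round(r.current_t(),2),s,(F@u).round(2),(F@n).round(2),F[2].round(2),((r.current_tool_pos()-p0)@u).round(4),r.current_tool_pos()[2])
    if F@u<-22: break
snap(optics,r,"wrist","w4"); snap(optics,r,"top","t4"); snap(optics,r,"scene","s4")
t=cv2.imread("pics/t4.png"); s=cv2.imread("pics/s4.png"); 
cv2.imwrite("pics/tz4.png",np.hstack([cv2.resize(t[145:310,180:280],None,fx=3.6,fy=3.6,interpolation=2),cv2.resize(s[150:282,210:322],(440,594),interpolation=2)]))
E
```

```text
7.39 0.0625 -7.85 0.78 2.74 0.0605 0.07993185408378714
7.64 0.064 -15.69 1.95 6.16 0.0604 0.07949456465327649
7.89 0.0655 -21.21 3.09 12.77 0.0605 0.07933414069932149
8.14 0.067 -24.76 2.7 16.12 0.0612 0.07913395897134465
```

View pics/tz4.png

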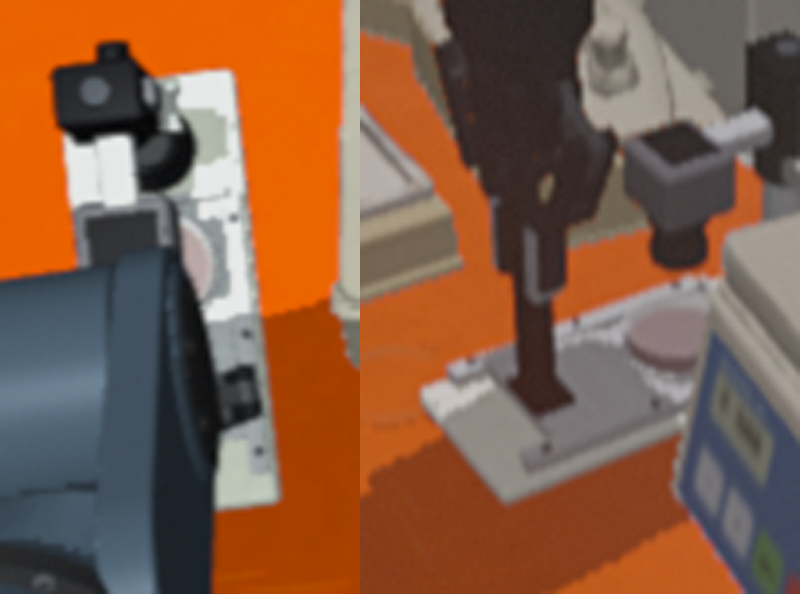

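View pics/w4.png

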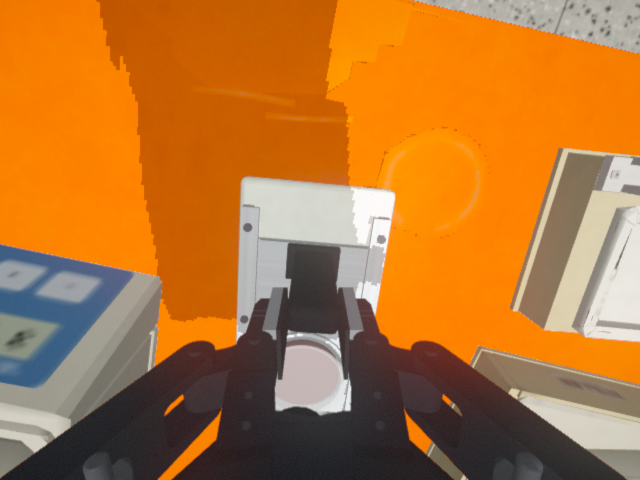

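```bash
python3 - <<'E'
from cell import r, optics
from h import *
u=np.array([np.cos(A),np.sin(A),0]); n=np.array([-u[1],u[0],0])
p0=np.array([0.4375,0.105,0.079])
r.move_linear(p0+u*.0632+[0,0,0.001],vel=0.03)
F=r.current_contact_force();print(F@u,F@n,F[2])
r.set_gripper(0.9)
print(r.current_t(),r.current_contact_force())
p=r.current_tool_pos(); r.move_linear([p[0],p[1],.135],vel=.12)
r.move_linear([p[0]-.03,p[1],.27],vel=.25)
print(r.current_t())
snap(optics,r,"wrist","w5")
t=cv2.imread("pics/w5.png");cv2.imwrite("pics/w5z.png",cv2.resize(t[150:430,210:420],None,fx=2.1,fy=2.1,interpolation=2))
E
```

```text
-10.277259255919914 1.669660105389679 3.360002988889569
9.125 [-0.13225362 -0.70414662  0.09871608]
10.4333
```

View pics/w5.png

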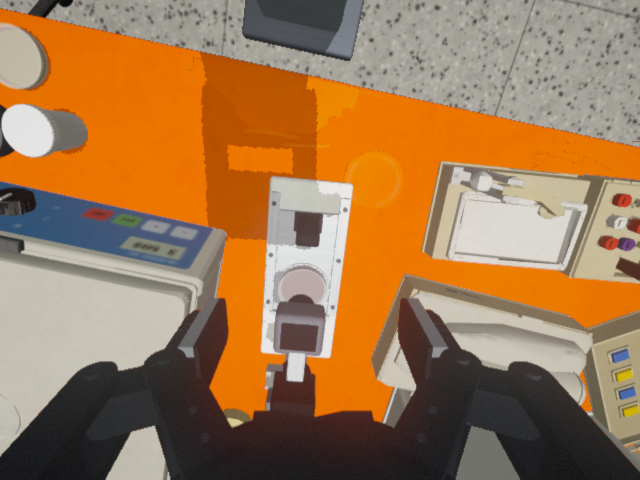

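View pics/w5z.png

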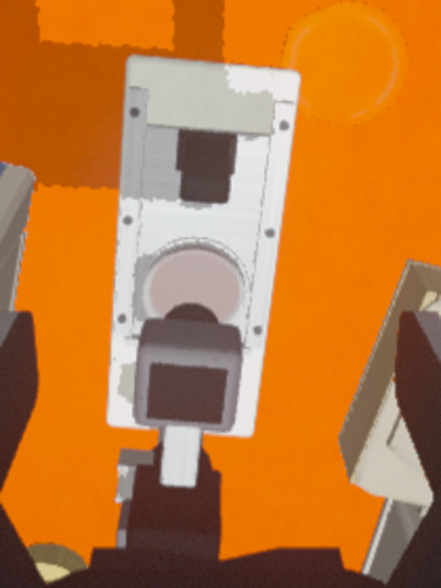

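```bash
python3 - <<'E'
from cell import r, optics
from h import *
d=load("w5.npy"); P=cloud(d,d["T"])
print("dish c",ray(d,303,286,.027,d["T"]).round(4))
q=(P[...,2]>.084)&(P[...,2]<.1)&(np.hypot(P[...,0]-.498,P[...,1]-.11)<.04)
print("handle",q.sum(),P[q].mean(0).round(4))
q=(P[...,2]>.119)&(P[...,2]<.128)&(P[...,0]<.615)&(np.hypot(P[...,0]-.588,P[...,1]-.118)<.05)
print("camtop",q.sum(),P[q].mean(0).round(4))
t=cv2.imread("pics/w5.png")
r.move_to([.605,.1205,.265],quat())
F=r.current_contact_force();print(r.current_t(),F)
d=snap(optics,r,"wrist","w6")
P=cloud(d,d["T"])
q=(P[...,2]>.149)&(P[...,2]<.159)&(np.hypot(P[...,0]-.657,P[...,1]-.126)<.05)
print("head",q.sum(),P[q].mean(0).round(4),P[q].min(0).round(4),P[q].max(0).round(4),cv2.minAreaRect(P[q][:,:2].astype(np.float32)*1000))
t=cv2.imread("pics/w6.png");cv2.imwrite("pics/w6z.png",cv2.resize(t[180:420,190:440],None,fx=2.4,fy=2.4,interpolation=2))
E
```

```text
dish c [0.5809 0.1217 0.027 ]
handle 333 [0.4972 0.112  0.0903]
camtop 2002 [0.5866 0.1208 0.1235]
11.0833 [0.27797477 0.03027198 0.14591461]
head 1762 [0.6562 0.1277 0.153 ] [0.6402 0.1054 0.149 ] [0.6745 0.1508 0.1572] ((657.2378540039062, 128.07327270507812), (32.22597885131836, 43.9355583190918), 5.372308254241943)
```

View pics/w6z.png

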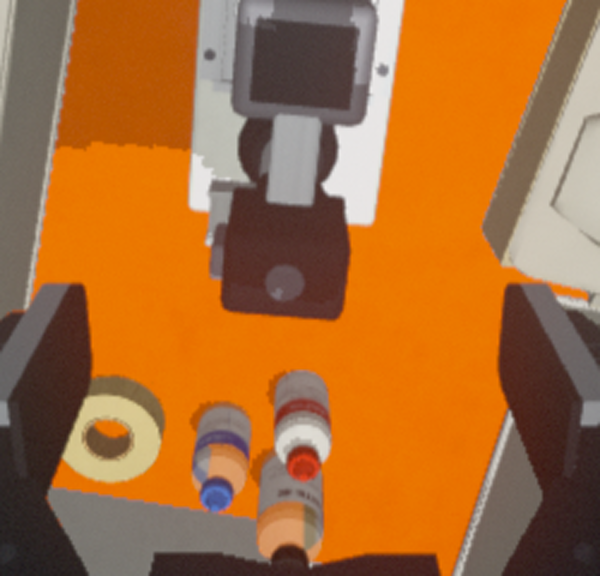

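```bash
python3 - <<'E'
from h import *
d=load("w6.npy"); P=cloud(d,d["T"])
u=np.array([np.cos(A),np.sin(A)]);n=np.array([-u[1],u[0]]);c=np.array([.657,.1272])
for x,y in [(218,190),(218,215),(212,235),(215,262),(216,275),(290,150),(240,150),(285,285)]:
    p=P[180+round(y/2.4),190+round(x/2.4)]; print(x,y,p.round(3),((p[:2]-c)@u).round(3),((p[:2]-c)@n).round(3))
q=(P[...,2]>.11)&(P[...,2]<.3); L=P[q]; a=(L[:,:2]-c)@u;b=(L[:,:2]-c)@n
m=(abs(a)<.06)&(b<-.023)&(b>-.075); print(m.sum(), np.c_[a,b,L[:,2]][m][::10].round(3))
E
```

```text
218 190 [0.648 0.1   0.108] -0.011 -0.027
218 215 [0.66  0.101 0.106] 0.001 -0.026
212 235 [0.668 0.1   0.108] 0.009 -0.028
215 262 [0.661 0.104 0.144] 0.002 -0.024
216 275 [0.665 0.105 0.146] 0.006 -0.023
290 150 [0.621 0.123 0.122] -0.036 -0.001
240 150 [0.663 0.105 0.015] 0.004 -0.023
285 285 [0.659 0.129 0.155] 0.003 0.002
1600 [[-0.059 -0.024  0.118]
 [-0.052 -0.024  0.119]
 [-0.005 -0.025  0.131]
 [-0.005 -0.023  0.134]
 [-0.005 -0.023  0.14 ]
 [-0.005 -0.025  0.146]
 [-0.002 -0.024  0.146]
 [ 0.001 -0.024  0.145]
 [ 0.005 -0.026  0.143]
 [ 0.005 -0.024  0.146]
 [-0.06  -0.046  0.277]
 [-0.058 -0.04   0.274]
 [-0.057 -0.04   0.273]
 [-0.06  -0.04   0.279]
 [-0.058 -0.04   0.277]
 [-0.06  -0.047  0.283]
 [-0.06  -0.047  0.283]
 [-0.054 -0.04   0.272]
 [-0.056 -0.04   0.277]
 [-0.06  -0.046  0.285]
 [-0.055 -0.04   0.275]
 [-0.06  -0.047  0.285]
 [-0.057 -0.04   0.28 ]
 [-0.055 -0.05   0.28 ]
 [-0.057 -0.04   0.281]
 [-0.056 -0.05   0.282]
 [-0.06  -0.04   0.287]
 [-0.052 -0.04   0.274]
 [-0.056 -0.049  0.282]
 [-0.059 -0.04   0.285]
 [-0.056 -0.053  0.283]
 [-0.059 -0.047  0.288
[... 2374 characters left out ...]
89]
 [-0.052 -0.04   0.298]
 [-0.044 -0.039  0.287]
 [-0.049 -0.039  0.295]
 [-0.041 -0.038  0.284]
 [-0.047 -0.039  0.292]
 [-0.052 -0.039  0.299]
 [-0.044 -0.038  0.288]
 [-0.048 -0.039  0.295]
 [-0.051 -0.039  0.3  ]
 [-0.044 -0.038  0.29 ]
 [-0.047 -0.039  0.295]
 [-0.048 -0.039  0.297]
 [-0.04  -0.038  0.286]
 [-0.043 -0.039  0.29 ]
 [-0.045 -0.039  0.294]
 [-0.047 -0.039  0.297]
 [-0.048 -0.039  0.298]
 [-0.039 -0.038  0.288]
 [-0.04  -0.038  0.289]
 [-0.04  -0.038  0.29 ]
 [-0.04  -0.038  0.29 ]
 [-0.045 -0.039  0.298]
 [-0.044 -0.039  0.297]
 [-0.04  -0.039  0.293]
 [-0.044 -0.039  0.299]
 [-0.041 -0.038  0.296]
 [-0.043 -0.038  0.299]
 [-0.041 -0.038  0.298]
 [-0.04  -0.038  0.299]]
```

```bash
python3 - <<'E'
from cell import r, optics
from h import *
r.set_gripper(1.0)
r.move_linear([.657,.127,.25],quat(),vel=.12)
r.move_linear([.657,.127,.139],quat(),vel=.08)
print(r.current_t(),r.current_tool_pos(),r.current_contact_force())
d=snap(optics,r,"wrist","w7")
E
```

```text
13.5417 [0.65721803 0.12705022 0.13952998] [-0.91312272 -0.28369437  0.1135692 ]
```

View pics/w7.png

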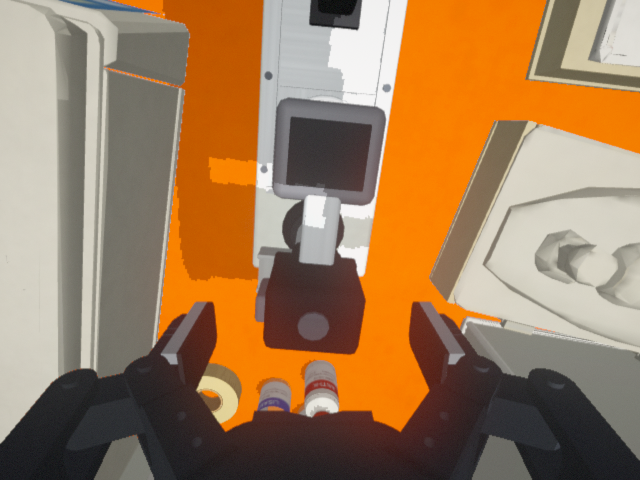

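```bash
python3 - <<'E'
from cell import r, optics
from h import *
r.set_gripper(0.0,60)
F=r.current_contact_force();print(r.current_t(),r.current_tool_pos(),F,r.current_opening()*85,r.current_torque())
d=snap(optics,r,"wrist","w8")
E
```

```text
14.0667 [0.65715097 0.12732797 0.13999048] [-2.34198366  0.04464395  6.63445909] 42.970333182016105 [ 0.23632317  0.46407494 -0.42829286]
```

View pics/w8.png

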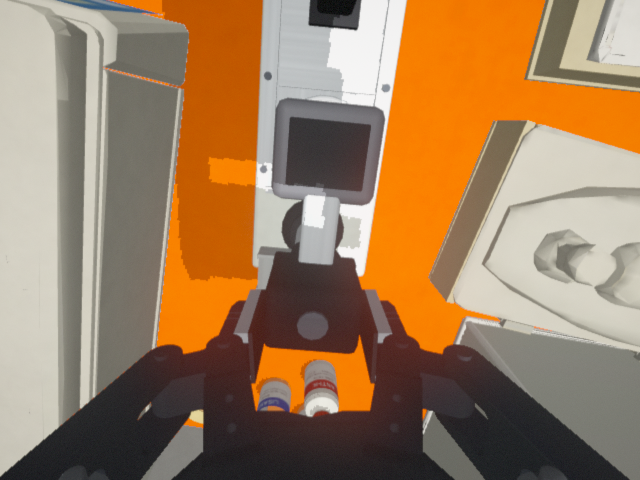

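```bash
python3 - <<'E'
from cell import r, optics
from h import *
x,y=.657,.127
for z in [.144,.15,.17,.198,.204,.22,.24,.256]:
    r.move_linear([x,y,z],vel=.04)
    print(round(r.current_t(),2),z,r.current_tool_pos().round(4),r.current_contact_force().round(1),round(r.current_opening()*85,2))
    if abs(r.current_contact_force()[2])>30: break
snap(optics,r,"wrist","w9"); snap(optics,r,"scene","s9")
s=cv2.imread("pics/s9.png");cv2.imwrite("pics/s9z.png",cv2.resize(s[60:280,200:400],(545,600),interpolation=2))
E
```

```text
14.39 0.144 [0.657  0.1273 0.144 ] [ 1.6  2.6 -3. ] 42.81
14.69 0.15 [0.657  0.1272 0.1499] [ 1.9  2.9 -3.4] 43.3
15.34 0.17 [0.657  0.1272 0.1698] [ 1.8  5.1 -3.5] 43.51
16.19 0.198 [0.6569 0.1271 0.1976] [ 2.   5.5 -2.3] 43.3
16.49 0.204 [0.6569 0.1271 0.2037] [ 1.8  4.4 -3.3] 43.49
17.04 0.22 [0.6569 0.1271 0.2196] [ 1.7  5.1 -3.4] 42.8
17.69 0.24 [0.6569 0.1271 0.2396] [ 1.5  6.  -2.4] 42.83
18.24 0.256 [0.6569 0.1271 0.2556] [ 2.   5.5 -3.2] 43.09
```

View pics/s9z.png

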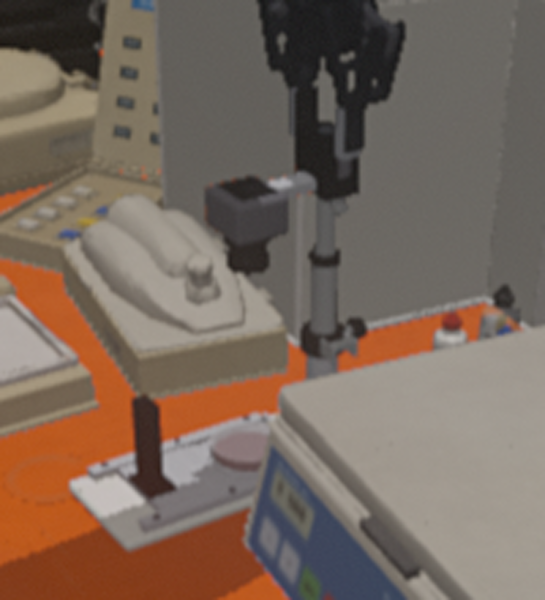

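View pics/w9.png

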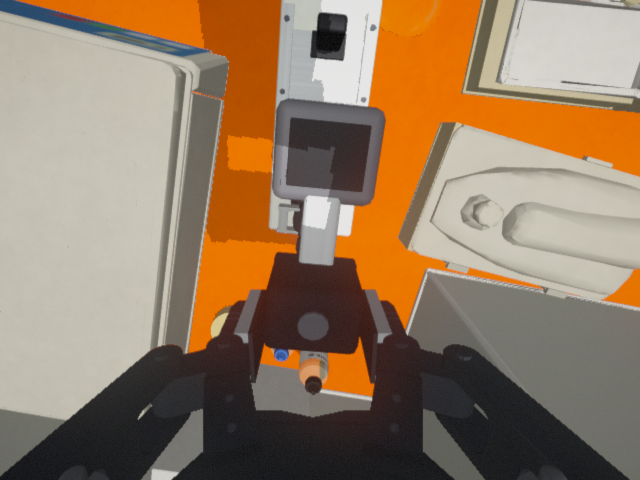

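The head is rising without slipping, and both column sections are coming out. Next I go up to the rigid end stop in small steps.

```bash
python3 - <<'E'
from cell import r, optics
from h import *
x,y=.657,.127; z=.256; k=0
while z<.268:
    z+=.001; r.move_linear([x,y,z],vel=.02); f=r.current_contact_force()
    print(round(r.current_t(),2),round(z,4),r.current_tool_pos()[2].round(4),f.round(1),round(r.current_opening()*85,2))
    if f[2]<-16: break
r.sleep(.5);print(r.current_tool_pos(),r.current_contact_force())
for n in ["wrist","scene","top"]: snap(optics,r,n,n+"10")
s=cv2.imread("pics/scene10.png");t=cv2.imread("pics/top10.png")
cv2.imwrite("pics/z10.png",np.hstack([cv2.resize(s[80:280,200:340],(400,570),interpolation=2),cv2.resize(t[145:310,160:276],(400,570),interpolation=2)]))
d=load("wrist10.npy");P=cloud(d,d["T"])
q=(P[...,2]>.225)&(P[...,2]<.255)&(np.hypot(P[...,0]-.588,P[...,1]-.119)<.03)
print("camtop z",np.median(P[q][:,2]),q.sum())
E
```

```text
18.59 0.257 0.2564 [ 2.   5.3 -3.8] 43.05
18.84 0.258 0.2572 [ 3.2  5.3 -4.4] 42.97
19.09 0.259 0.2582 [ 2.3  5.2 -4.3] 42.9
19.34 0.26 0.2592 [ 1.8  4.9 -5. ] 42.95
19.59 0.261 0.2602 [ 1.8  5.7 -4. ] 42.91
19.84 0.262 0.2603 [  4.4   5.2 -10.4] 43.07
20.09 0.263 0.2604 [  6.4   5.  -15.3] 43.01
20.34 0.264 0.2605 [  7.6   6.4 -20.2] 42.82
[0.65654945 0.12699487 0.26047846] [  7.89728888   7.36780791 -21.20463065]
camtop z 0.2440169418914887 10726
```

View pics/z10.png

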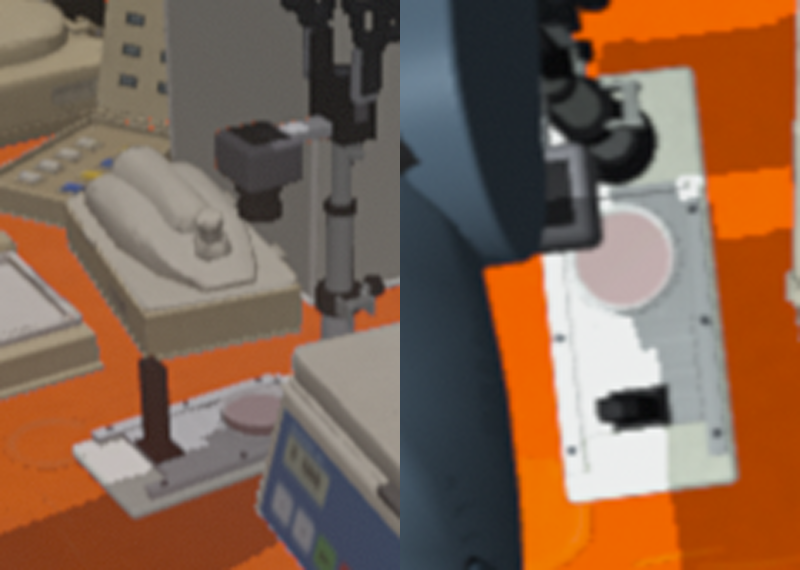

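View pics/scene10.png

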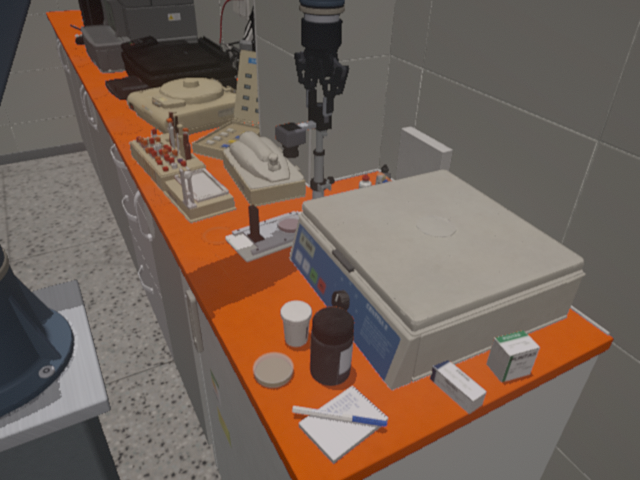

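```bash
python3 - <<'E'
from cell import r, optics
from h import *
r.move_linear([.657,.127,.2628],vel=.02); print(r.current_tool_pos(),r.current_contact_force())
d=load("top10.npy"); k=116/400
print("dish",ray(d,160+(625-400)*k,145+258*k,.027).round(4)); P=cloud(d)
q=(P[...,2]>.084)&(P[...,2]<.1)&(np.hypot(P[...,0]-.498,P[...,1]-.11)<.03);print("handle",P[q].mean(0).round(4))
P0=cloud(load("top0.npy"));q=(P0[...,2]>.084)&(P0[...,2]<.1)&(np.hypot(P0[...,0]-.44,P0[...,1]-.104)<.03);print("handle0",P0[q].mean(0).round(4))
r.sleep(.3);print(r.current_t(),r.current_tool_pos(),r.current_contact_force(),r.current_opening()*85)
r.hand_in()
E
```

```text
[0.65668419 0.12703759 0.2603727 ] [  5.93704511   5.14876773 -14.27968146]
dish [0.5862 0.1158 0.027 ]
handle [0.4988 0.1092 0.0903]
handle0 [0.4392 0.1032 0.0902]
21.5417 [0.65669251 0.12697736 0.26039877] [  6.36059613   6.18998837 -14.04790285] 42.95425159393038
the job is handed in; nothing more can be done
```

I slid the tray home and raised the camera head to its second stop. I handed the job in at 21.5 s with the gripper still holding the head up.

- **Tray:** I pinched the handle and pushed until the tray stopped moving at about 60.5 mm of travel while the push rose to about 25 N. After release, the handle was 89.8 mm in front of the camera's centre, where 90 mm is expected at home. In the top view the handle had moved about 60 mm.
- **Culture dish:** In the pictures it is still seated in the tray under the lens, and I did not touch it. The two cameras place it about 6 mm apart: x = 0.581 m from the wrist view, where the camera partly hid it, and 0.586 m from the top view. Home is about 0.587 m.
- **Camera head:** The jaws closed to about 43 mm on the 44 mm head, which means the button was pressed flush. The head rose 120.4 mm to a rigid stop. The top of the camera then measured 244 mm, which is 124 mm plus 120 mm. I left a steady upward pull of about 14 N on it, with no sign of slipping.
- **Cup, jar and spare dish:** In the last scene picture they look where they were at the start.

While sliding, the push ran higher than the stated 2 N (about 5 to 13 N), because the grip was pressing the tray down with up to about 16 N. The calibrated views also disagreed sideways by about 3 mm, so I used values in between.

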